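# Hang a shelf bracket on a slotted upright and snap it home

### The job

Hang the blue shelf bracket on the slotted upright: put its steel hook through the tall slot, press it down past the two brass catches, and finish with a firm push of about 20 N against the stop so that it sits fully home; then let go. The strip with the slot may be clamped a little higher or lower, so feel for the slot, and never force anything. Leave the bottle, the stamp and the gauge block undisturbed.

Things in the scene. Friction and masses are not known exactly. Their poses are not given: they have to be found in the camera images.
- bracket: Loose blue shelf bracket, about 0.16 kg, standing on its plate. Origin: on the plate's underside, mid-width; x points from the shelf to the hook, z up. Plate x = -39 to 21, y +-25, 5 mm thick, with a 7 mm lip at its front. Along x on it stands a web 8 mm thick (y): x = -36 to -7 up to z = 34, x = -8 to 25 up to z = 83, x = 25 to 43 from z = 29 to 83.
- grip_tab (a point): Middle of the grip tab, at (19, 0, 99) mm in the bracket's frame: the place to grip, across its 8 mm (y). The tab rises from the web's top: 24 mm long (x = 7 to 31), z = 83 to 115 mm. Its flat top is also a good place to push down on once the bracket is hooked.
- hook_tip (a point): Middle of the underside of the steel hook's tongue, at (53.5, 0, 43) mm in the bracket's frame. The hook is 8 mm wide (y): a neck x = 43 to 56, z = 77 to 83 mm, then a tongue x = 51 to 56 hanging down to z = 43. So neck and tongue are 40 mm tall together and the tongue's inner face stands 6 mm behind the strip's front face when home.
- tail_bulb (a point): Middle of the steel bulb at the bracket's tail, at (36, 0, 10) mm in its frame: x = 31 to 43, 9 mm thick (y), z = 1.5 to 18.5, rounded above and below; a stem 3 mm thick joins it to the web above. The bulb must snap down past the two catches.
- upright: Fixed upright: dark base plate (x -45 to 65, y +-55, 10 mm high) and a grey channel column, 155 mm high, with a steel strip 4 mm thick and 50 mm wide on its front. Origin on the table below the middle of the strip's front face; x points from the front into the channel, z up. Home, the bracket's x lies along this x and its origin is at (-45, 0, 30) mm plus the strip's shift in height.
- slot_nominal (a point): Lower edge of the tall slot, mid-width, on the strip's front face AT NOMINAL HEIGHT: (0, 0, 107) mm on the upright. Slot 13 mm wide, 45 mm tall; strip's top edge at 165. The strip (slot and catches) is really clamped up to 9 mm higher or lower; no reading shows it. Unshifted, the hook enters with the bracket's underside 64 to 69 mm above the table.
- latch_left (a joint): Travel (m) of the sprung brass catch in the left (+y) black cheek: 0 = out, about 0.0025 while the bulb passes. Ball noses 10 mm across, 4 mm apart, 9 mm before the strip, 51.5 mm high (nominal). The hooked bracket's bulb rests on them 22 mm above home, safely if let go; pushing past takes about 7 to 13 N, then it drops to a hard stop, neck on the slot's lower edge.
- latch_right (a joint): The same for the catch in the right (-y) cheek. The cheeks stand on the strip: 18 mm deep, y = 9 to 22 mm either side, z = 41 to 62 mm (nominal). A free bracket droops by 0.05 to 0.08 rad.
- flux_bottle: bystander: small white bottle with red cap and needle, 33 mm across, 93 mm tall, origin under its centre
- stamp: bystander: wooden hand stamp, 23 mm across, 53 mm tall, origin under its centre
- gauge_block: bystander: grey stepped gauge block, 23 x 48 x 30 mm, origin under its centre
- magnifier_b: Fixed bench lamp, in the way of the arm: clamped to the front edge of the table at about x = 0.25, y = 0.12 m; its lower arm rises to about (0.30, 0.145, 0.38), from there its upper arm runs level, 0.38 m above the table, to about (0.61, 0.27) and the round head beyond. Come to the work over it or round it. The pose is that of its asset origin.

How it is judged:
On the way, in this order (a step that is already met when the one before it is completed fails the run):
1. the hook's tongue is through the slot and behind the strip, the bracket not yet pressed down (x of hook_tip in the frame of upright between 0.0055 and 0.025 m and y of hook_tip in the frame of upright between -0.005 and 0.005 m and z of hook_tip in the frame of upright between 0.0855 and 0.125 m), for 0.1 s.
2. the bracket is home past the catches and is being pushed firmly onto its stop, with more than 12 N between bracket and strip (x of hook_tip in the frame of upright between 0.0055 and 0.015 m and y of hook_tip in the frame of upright between -0.005 and 0.005 m and z of hook_tip in the frame of upright between 0.063 and 0.0845 m and value of joint each of latch_left, latch_right below 0.0009 m and contact force between bracket and strip above 12 N), for 0.1 s.
At the end, for the whole second after the job is handed in: The bracket hangs still on the upright within 0.25 rad of upright, its tongue behind the strip (hook tip 5.5 to 15 mm behind the front face, within 5 mm of the slot's middle) and pressed home (hook tip 63 to 84.5 mm above the table), and both catches have sprung back to within 0.9 mm of fully out (x of hook_tip in the frame of upright between 0.0055 and 0.015 m and y of hook_tip in the frame of upright between -0.005 and 0.005 m and z of hook_tip in the frame of upright between 0.063 and 0.0845 m and value of joint each of latch_left, latch_right below 0.0009 m and angle between bracket's own z axis and vertical below 0.25 rad and linear speed of bracket below 0.02 m/s); the robot touches nothing.
It fails at once if the bracket is forced: more than 80 N between it and the strip or catches (contact force between bracket and strip above 80 N).
It fails at once if the robot presses on the upright with more than 80 N (contact force between any of the arm, the fingers and upright above 80 N).
It fails at once if a bystander is shifted by more than 25 mm (distance of any of flux_bottle, stamp, gauge_block from where it was at the start of the episode above 0.025 m).
It fails at once if the bottle or the stamp is knocked over (angle between any of flux_bottle, stamp's own z axis and vertical above 0.5 rad).
It also fails if it takes over 72 s, if anything falls off the work surface, if the arm or the gripper's body presses on something with over 40 N, if the wrist force passes 120 N, or if a joint passes its speed limit or range.

### The arm

A 7-joint arm with a two-finger parallel gripper is mounted at the origin on a cart in front of the work surface, level with it; the furniture and walls round the work are solid. World frame = base frame: x ahead of the robot, y to its left, z up, the work surface at z = 0. Lengths are in m, angles in rad, forces in N, time in s.
With the tool pointing down it reaches from about 0.425 to 0.875 m from the base axis. Payload 4.7 kg.
Tool frame: the origin (TCP) lies midway between the tips of the shut fingers; the grasp point (between the pads) lies ctrl.grasp_offset behind it (ctrl.grasp_offset is the distance from the TCP to the grasp point, in m); z points along the fingers, y is the line along which they close (so a half turn about z gives the same grasp; the last joint's range is limited). The gripper opens to 87 mm and grips with 3 to 60 N. Pads are 19 mm wide; open, the fingers measure 117 mm over their backs; the gripper's body (75 mm by 190 mm) begins 51 mm behind the grasp point.
Start: joints at [-1.283, 0.321, -0.07, 1.45, 0.023, 1.371, -0.057], TCP at [0.176, 0.626, 0.193] pointing down, gripper open.
Joint ranges: [-2.86, 2.86], [-0.3, 2.09], [-1.38, 1.24], [0.06, 2.45], [-1.56, 4.7], [0.09, 2.05], [-2.69, 2.69]. Speed limits (rad/s): [2.57, 2.57, 3.14, 3.14, 3.14, 3.14, 3.14].

### API

Orientations are given as a rotation vector (axis times angle).
In Python, from bench import ctrl gives the robot as it stands. The module is installed in compiled form; this text tells all that it offers.
- The arm moves only by the tool jog_arm, never from a script. Its argument "moves" is one flat list of numbers, 7 for each row, row after row: the shift along the tool's x, y, z in units of 30 cm (1.0 is 30 cm), then the turn, a rotation vector about the tool's x, y, z in units of 60 degrees (1.0 is 60 degrees), then the gripper's target within -1 to 1 (fully open at 1, half-way at 0, shut at -1). In form: [x, y, z, wx, wy, wz, fingers, x, y, z, wx, wy, wz, fingers, ...]. A call has exactly 8 rows; each row is the pose to reach, as a shift and turn from the pose commanded when the call began, along the tool's axes at that moment; what a row does not reach only later rows make up. A row lasts 1/8 s, in which the tool goes at most 62.5 mm and 10.7 degrees, less where a joint would pass 70% of its speed; a pose out of reach is approached as far as the arm can. A call with a number of a shift or a turn outside -1 to 1 is refused whole. A call with a gripper value outside its range is refused whole. The fingers move at their own pace and stop on an object; "newtons" is the grip in N (left out, the last holds). Time passes only in rows, so rows that repeat a pose let the fingers close, or fill a call up. It gives the time, the measured TCP pose, the force, the opening and the grip force at its end, in the units of the state.
- ctrl.get_state(): the state, without advancing time (a new reading comes with each control period).
- ctrl.get_image(name): name is "scene" or "side" or "wrist"; returns a dict with "pixels" (420x560x3 uint8, red, green, blue), "fx", "fy", "cx", "cy" (pixels), "xyz" and "rotation" of the camera in the world; the wrist camera has in their place "tool_from_camera" (4x4, takes a point from camera to tool coordinates, whose origin is the TCP and whose axes are the flange's). Camera axes: x right, y up, looking along -z (the intrinsics and any distortion apply to the point x, -y, -z); pixel columns grow to the right and rows downward; lengths in m; the calibration is good to about 2 mm. A picture is of the moment at which its call begins: read the wrist's pose just before it. There is no depth.
- ctrl.close_job(): hands the job in; it is judged then, once.
The state is a dict: "time": time; "joint_positions": joint angles; "qd": joint speeds; "joint_torque": joint torques, N m; "position": TCP position; "tool_rot": TCP orientation; "ft_force": force on the tool from outside, world axes, zero at the start; "torque": the same for the moment, N m; "grip_width": opening from 0.0 (shut) to 1.0 (fully open); "grip_force": force on a finger pad.
Only numpy, scipy, OpenCV 4.12 (cv2) and the standard library are available. Lean on these libraries where they do the work, as an engineer would, in place of code of your own. Each camera call takes 0.05 s, during which the arm holds its last target. There are 200 camera calls.

## Working session

There is one attempt and no reset: what is moved stays moved. The work goes in short steps, Python scripts to look and compute and a tool call to move; the robot and the scene stay as the last step left them, time stands still between calls to the robot, and variables do not carry over. Pictures are saved under pics/ and viewed, at most 10 in all, crops included, and the job is handed in when it is done.

Besides the shell and the picture viewer there is one more tool, called after "Request:" by a JSON object that holds its "fn" and its "kwargs", one argument or row to a line. jog_arm: Moves the arm, as the interface text tells. Its arguments: {"type":"object","properties":{"moves":{"type":"array"},"newtons":{"type":"number"}},"required":["moves"]}

```bash
mkdir -p pics; python3 - <<'E'
from bench import ctrl
import cv2,numpy as np
s=ctrl.get_state()
for k,v in s.items(): print(k,np.round(v,4))
print(ctrl.grasp_offset)
for n in ["scene","side","wrist"]:
    im=ctrl.get_image(n); cv2.imwrite(f"pics/{n}0.png",im["pixels"][:,:,::-1]); np.save(f"pics/{n}0.npy",im,allow_pickle=True)
    print(n,{k:np.round(v,4).tolist() for k,v in im.items() if k!="pixels"})
a=[cv2.imread(f"pics/{n}0.png") for n in ["scene","side"]]
E
```

```text
time 0.0
joint_positions [-1.2829  0.3218 -0.0701  1.4517  0.0226  1.3708 -0.0569]
qd [ 0.0016 -0.0004 -0.0008 -0.0015  0.0005  0.0008  0.0001]
joint_torque [ 9.00000e-04 -4.91298e+01 -4.03400e-01 -3.12510e+01 -6.40000e-02
  4.41000e-02  2.00000e-04]
position [0.1756 0.6252 0.1923]
tool_rot [-4.286e-01 -3.112e+00  3.000e-03]
ft_force [ 0.1386 -0.4557 -0.2185]
torque [-0.0123  0.0164 -0.0124]
grip_force 0.0
grip_width 1.0017
0.0187
scene {'fx': 510.9942, 'fy': 510.9942, 'cx': 283.4716, 'cy': 217.0124, 'xyz': [0.1961, -0.6245, 0.8078], 'rotation': [0.7258, -0.1788, -0.5022]}
side {'fx': 469.5977, 'fy': 469.5977, 'cx': 280.5127, 'cy': 208.4828, 'xyz': [-0.0309, -0.3501, 0.6875], 'rotation': [0.732, -0.4137, -0.969]}
wrist {'fx': 327.7866, 'fy': 327.7866, 'cx': 277.6275, 'cy': 206.3609, 'tool_from_camera': [[-0.0002, 0.9705, 0.2411, 0.0662], [1.0, 0.0002, -0.0002, -0.0002], [-0.0002, 0.2411, -0.9705, -0.1908], [0.0, 0.0, 0.0, 1.0]]}
```

View pics/scene0.png

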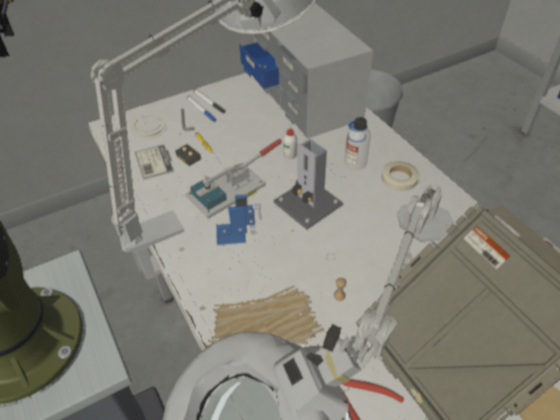

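View pics/side0.png

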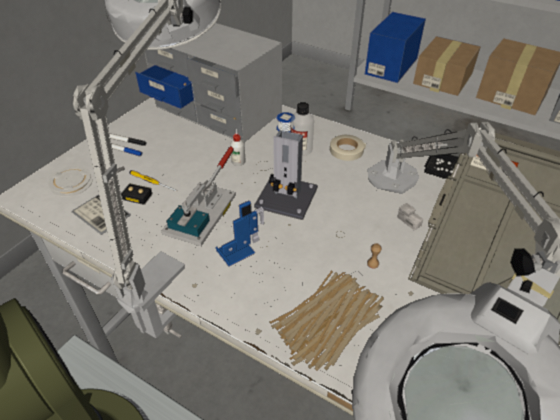

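The scene view shows the bracket at about (238,225), the upright at (312,185), the bottle at (290,145) and the stamp at (341,288). The side view shows the bracket at (243,235), the upright at (288,175), the stamp at (375,255) and the gauge block at (410,213). I'll zoom in next.

```bash
python3 - <<'E'
import cv2,numpy as np
a=cv2.imread("pics/scene0.png")[130:250,205:355]; b=cv2.imread("pics/side0.png")[120:270,205:330]
a=cv2.resize(a,None,fx=2.66,fy=2.66*1,interpolation=cv2.INTER_CUBIC);b=cv2.resize(b,None,fx=3.2,fy=3.2,interpolation=cv2.INTER_CUBIC)
h=max(a.shape[0],b.shape[0]);c=np.zeros((h,a.shape[1]+b.shape[1],3),np.uint8);c[:a.shape[0],:a.shape[1]]=a;c[:b.shape[0],a.shape[1]:]=b
print(a.shape,b.shape);cv2.imwrite("pics/crop0.png",c)
E
```

```text
(319, 399, 3) (480, 400, 3)
```

View pics/crop0.png

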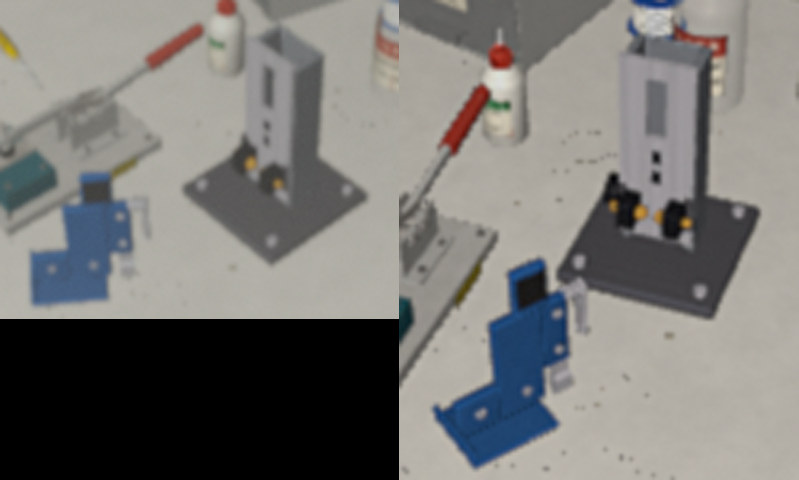

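```bash
cat > h.py <<'E'
import numpy as np
from scipy.spatial.transform import Rotation as R
def ray(im,uv,T=None):
    u,v=uv; d=np.array([(u-im["cx"])/im["fx"],-(v-im["cy"])/im["fy"],-1.])
    if T is None: return np.array(im["xyz"]),R.from_rotvec(im["rotation"]).as_matrix()@d
    M=T@np.array(im["tool_from_camera"]); return M[:3,3],M[:3,:3]@d
def onz(im,uv,z,T=None):
    o,d=ray(im,uv,T); return (o+d*(z-o[2])/d[2])
def tri(r1,r2):
    (a,d),(b,e)=r1,r2; s=np.linalg.lstsq(np.c_[d,-e],b-a,rcond=None)[0]
    p,q=a+d*s[0],b+e*s[1]; return (p+q)/2,np.linalg.norm(p-q)
def pose(s): 
    T=np.eye(4);T[:3,:3]=R.from_rotvec(s["tool_rot"]).as_matrix();T[:3,3]=s["position"];return T
def proj(im,p,T=None):
    M=np.eye(4)
    if T is None: M[:3,:3]=R.from_rotvec(im["rotation"]).as_matrix();M[:3,3]=im["xyz"]
    else: M=T@np.array(im["tool_from_camera"])
    c=np.linalg.inv(M)@np.r_[p,1]; return np.array([im["cx"]+im["fx"]*c[0]/-c[2],im["cy"]+im["fy"]*c[1]/c[2]])
E
python3 - <<'E'
import numpy as np
from h import *
np.set_printoptions(precision=4,suppress=True)
A=np.load("pics/scene0.npy",allow_pickle=True).item();B=np.load("pics/side0.npy",allow_pickle=True).item()
sc=lambda x,y:(205+x/2.66-.3,130+y/2.66-.3); sd=lambda x,y:(205+(x-399)/3.2-.3,120+y/3.2-.3)
P=dict(base_left=((183,188),(557,270),.01),base_front=((272,264),(712,317),.01),base_right=((367,195),(759,210),.01),
 plate_rear=((33,304),(476,467),.0),plate_fr=((107,298),(558,425),.0),tab_l=((82,174),(510,270),.115),tab_r=((110,173),(545,261),.115),
 bottle_cap=((226,2),(502,47),.075),slot_top_l=((263,66),(646,80),.152),slot_bot=((268,106),(655,136),.107),strip_tl=((247,36),(621,48),.165),strip_tr=((291,59),(697,60),.165),hook=((128,275),(562,388),.002))
for k,(a,b,z) in P.items():
    p,e=tri(ray(A,sc(*a)),ray(B,sd(*b))); print(k,onz(A,sc(*a),z)[:2],onz(B,sd(*b),z)[:2],"tri",p,e.round(4))
for n,uv,z in [("stamp",(375,262),.01),("gauge",(410,218),.01)]: print(n,onz(B,uv,z))
print(onz(A,(341,296),.01))
E
```

```text
base_left [0.5536 0.0657] [0.5563 0.0691] tri [0.5544 0.0672 0.0105] 0.003
base_front [ 0.5731 -0.0415] [ 0.5709 -0.0394] tri [ 0.5761 -0.0369  0.0039] 0.0004
base_right [ 0.6785 -0.0175] [ 0.6782 -0.0164] tri [ 0.6798 -0.0158  0.0082] 0.0006
plate_rear [0.3983 0.0245] [0.3997 0.0229] tri [0.397  0.0206 0.0046] 0.0004
plate_fr [0.4501 0.0009] [ 0.4517 -0.0003] tri [ 0.4487 -0.0025  0.0043] 0.0001
tab_l [0.4509 0.0242] [0.4518 0.0265] tri [0.4517 0.0261 0.1141] 0.0017
tab_r [0.4687 0.0148] [0.468  0.0139] tri [0.4684 0.0144 0.1149] 0.0008
bottle_cap [0.6652 0.1861] [0.6712 0.1884] tri [0.6621 0.1809 0.0815] 0.0028
slot_top_l [0.6013 0.0221] [0.5996 0.0272] tri [0.6068 0.0311 0.1446] 0.0025
slot_bot [0.6082 0.0249] [0.6052 0.024 ] tri [0.6094 0.0267 0.104 ] 0.0015
strip_tl [0.6006 0.044 ] [0.6042 0.0476] tri [0.6012 0.0451 0.166 ] 0.003
strip_tr [0.6146 0.0055] [0.6171 0.0024] tri [ 0.6104 -0.001   0.1709] 0.001
hook [0.4742 0.0118] [0.4765 0.013 ] tri [0.4739 0.0108 0.0045] 0.0018
stamp [ 0.5415 -0.2105  0.01  ]
gauge [ 0.6864 -0.2261  0.01  ]
[ 0.5411 -0.2134  0.01  ]
```

The two views agree. The upright's origin is at about (0.607, 0.024) with yaw +0.2. The bracket's origin is at about (0.444, 0.031) with yaw -0.43, and the tab is at (0.461, 0.023), standing on the table as expected. I'll rise first to clear the lamp.

Request:
{"fn": "jog_arm", "kwargs": {
  "moves": [0,0,-0.12,0,0,0,1,0,0,-0.25,0,0,0,1,0,0,-0.4,0,0,0,1,0,0,-0.55,0,0,0,1,0,0,-0.7,0,0,0,1,0,0,-0.82,0,0,0,1,0,0,-0.92,0,0,0,1,0,0,-0.92,0,0,0,1]
}}

```text
time: 1.15
position: [0.1759, 0.6264, 0.4716]
tool_rot: [0.429, 3.112, 0.007]
ft_force: [0.0, -0.1, -0.6]
grip_width: 0.998
grip_force: 0.0
```

```bash
cat >> h.py <<'E'
def to(target,yang,pitch=0,state=None):
    "units for a tool-down pose at target with tool y at world angle yang; pitch = turn about tool y"
    from bench import ctrl
    T=pose(state or ctrl.get_state())
    y=np.array([np.cos(yang),np.sin(yang),0]);z=np.array([0,0,-1.]);Rt=np.c_[np.cross(y,z),y,z]@R.from_rotvec([0,pitch,0]).as_matrix()
    d=T[:3,:3].T@(np.array(target)-T[:3,3])/.3; w=R.from_matrix(T[:3,:3].T@Rt).as_rotvec()/np.radians(60)
    return np.round(np.r_[d,w],3)
E
python3 - <<'E'
from h import *
for p in [(.4,.32,.47),(.44,.12,.47),(.461,.023,.40),(.461,.023,.30)]: print(to(p,1.571-.43))
E
```

```text
[-0.995 -0.781  0.002  0.004 -0.001  0.149]
[-1.304e+00 -1.387e+00 -1.000e-03  4.000e-03 -1.000e-03  1.490e-01]
[-1.459e+00 -1.681e+00  2.310e-01  4.000e-03 -1.000e-03  1.490e-01]
[-1.459e+00 -1.682e+00  5.650e-01  4.000e-03 -1.000e-03  1.490e-01]
```

Request:
{"fn": "jog_arm", "kwargs": {
  "moves": [-0.13,-0.1,0,0,0,0.02,1,-0.26,-0.2,0,0,0,0.04,1,-0.4,-0.31,0,0,0,0.06,1,-0.54,-0.42,0,0,0,0.08,1,-0.68,-0.53,0,0,0,0.1,1,-0.8,-0.63,0,0,0,0.12,1,-0.92,-0.72,0,0,0,0.14,1,-0.99,-0.78,0,0,0,0.15,1]
}}

```text
time: 2.15
position: [0.3997, 0.3175, 0.468]
tool_rot: [-0.677, -3.067, 0.003]
ft_force: [0.0, 0.3, -0.6]
grip_width: 1.0
grip_force: 0.0
```

```bash
python3 - <<'E'
from h import *
from bench import ctrl
s=ctrl.get_state();print(s["joint_positions"],s["position"])
for p in [(.43,.12,.47),(.461,.023,.47),(.461,.023,.30)]: print(to(p,1.571-.43))
E
```

```text
[-0.89580074  0.0365791   0.18076398  1.24049011 -0.00639534  1.86683874
  0.4191089 ] [0.39973477 0.3174788  0.46800905]
[-0.369 -0.555 -0.006 -0.002 -0.    -0.005]
[-0.599 -0.804 -0.005 -0.002 -0.    -0.005]
[-0.599 -0.803  0.561 -0.002 -0.    -0.005]
```

Request:
{"fn": "jog_arm", "kwargs": {
  "moves": [-0.1,-0.13,0,0,0,0,1,-0.2,-0.27,0,0,0,0,1,-0.31,-0.42,0,0,0,0,1,-0.42,-0.57,0,0,0,0,1,-0.53,-0.71,0,0,0,0,1,-0.6,-0.8,0.08,0,0,0,1,-0.6,-0.8,0.24,0,0,0,1,-0.6,-0.8,0.4,0,0,0,1]
}}

```text
time: 3.15
position: [0.4612, 0.0263, 0.3466]
tool_rot: [-0.673, -3.067, -0.0]
ft_force: [0.8, -0.5, 0.2]
grip_width: 0.996
grip_force: 0.0
```

```bash
python3 - <<'E'
from h import *
from bench import ctrl
import cv2
s=ctrl.get_state();print(s["joint_positions"],s["position"])
im=ctrl.get_image("wrist");np.save("pics/w1.npy",dict(im,T=pose(s)),allow_pickle=True)
cv2.imwrite("pics/w1.png",im["pixels"][:,:,::-1])
print(proj(im,(.461,.023,.115),pose(s)),to((.461,.023,.2),1.571-.43))
E
```

```text
[-0.63951834 -0.1439928   0.46384064  1.63586235  0.0638649   1.63552807
  0.96297173] [0.46115861 0.02631842 0.34658037]
[275.48044132 178.58220139] [-0.021  0.     0.463 -0.008 -0.011 -0.002]
```

View pics/w1.png

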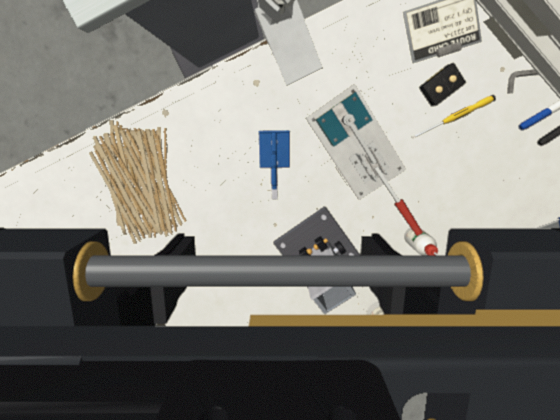

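The wrist view shows the bracket at (274,160), with its web running straight down the image to the hook at (275,193). The predicted tab at (275,178) lies on it. I'll fit the blue mask for the fine offset.

```bash
python3 - <<'E'
from h import *
import cv2
im=np.load("pics/w1.npy",allow_pickle=True).item();T=im["T"]
hsv=cv2.cvtColor(im["pixels"],cv2.COLOR_RGB2HSV)[110:215,245:310]
m=((hsv[...,0]>100)&(hsv[...,0]<125)&(hsv[...,1]>120)).astype(np.uint8)
for r in range(0,105,5):
    c=np.flatnonzero(m[r]); 
    if len(c): print(r+110,c.min()+245,c.max()+245,len(c))
Rb=np.array([[np.cos(-.43),-np.sin(-.43)],[np.sin(-.43),np.cos(-.43)]])
o=np.array([.461,.023])-Rb@[.019,0]
for n,p in dict(rl=(-39,25,5),rr=(-39,-25,5),fl=(21,25,5),webtip=(43,0,83),tabr=(7,0,115),tabf=(31,0,115)).items():
    print(n,proj(im,np.r_[o+Rb@np.array(p[:2])/1e3,p[2]/1e3],T))
E
```

```text
135 260 288 29
140 260 288 26
145 260 288 29
150 260 288 29
155 260 288 29
160 260 288 29
165 261 288 28
170 272 275 4
175 272 275 4
180 272 275 4
185 273 275 3
rl [291.57261316 131.29096819]
rr [260.00119016 131.36343183]
fl [291.27869578 169.10392067]
webtip [275.69048984 191.84584971]
tabr [275.44503532 169.37413296]
tabf [275.51537204 187.6666605 ]
```

```bash
python3 - <<'E'
from h import *
print(to((.4603,.0212,.08),1.571-.43))
E
```

```text
[-0.026 -0.003  0.863 -0.008 -0.011 -0.002]
```

Request:
{"fn": "jog_arm", "kwargs": {
  "moves": [-0.02,0,0.12,-0.008,-0.01,0,0.2,-0.025,-0.003,0.25,-0.008,-0.01,0,0.2,-0.025,-0.003,0.4,-0.008,-0.01,0,0.2,-0.025,-0.003,0.53,-0.008,-0.01,0,0.2,-0.025,-0.003,0.63,-0.008,-0.01,0,0.2,-0.025,-0.003,0.7,-0.008,-0.01,0,0.2,-0.025,-0.003,0.75,-0.008,-0.01,0,0.2,-0.025,-0.003,0.75,-0.008,-0.01,0,0.2]
}}

```text
time: 4.2
position: [0.4674, 0.0229, 0.1236]
tool_rot: [0.669, 3.059, 0.008]
ft_force: [-0.3, 0.0, 0.6]
grip_width: 0.6
grip_force: 0.0
```

```bash
python3 - <<'E'
from h import *
from bench import ctrl
import cv2
s=ctrl.get_state();print(s["joint_positions"],s["position"],to((.4603,.0212,.08),1.571-.43))
im=ctrl.get_image("wrist");T=pose(s)
cv2.imwrite("pics/w2.png",im["pixels"][:,:,::-1])
hsv=cv2.cvtColor(im["pixels"],cv2.COLOR_RGB2HSV)
m=((hsv[...,0]>100)&(hsv[...,0]<125)&(hsv[...,1]>120)).astype(np.uint8)
for r in range(0,420,8):
    c=np.flatnonzero(m[r,200:360]); 
    if len(c)>3: print(r,c.min()+200,c.max()+200,len(c))
for z in (.083,.115): print([proj(im,(.4603+dx*.909,.0212-dx*.417,z),T).round(1).tolist() for dx in (-.012,.012)])
E
```

```text
[-0.61940245 -0.04781484  0.50595234  2.00279246  0.02366408  1.16953838
  1.0170814 ] [0.46740672 0.02293498 0.12355516] [ 0.02  -0.016  0.145  0.007  0.008 -0.001]
128 245 296 52
136 246 296 51
144 246 296 46
152 246 296 51
160 246 296 51
168 247 296 50
176 247 296 50
184 247 296 48
192 266 274 9
200 265 274 10
208 265 275 11
216 265 275 11
224 265 275 11
232 266 275 10
[[271.3, 193.8], [271.5, 225.6]]
[[270.7, 204.7], [270.9, 240.9]]
```

View pics/w2.png

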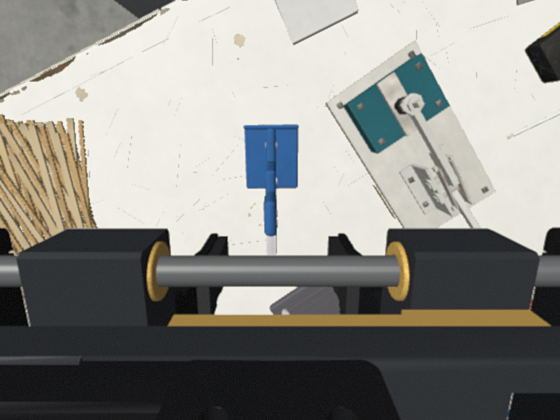

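The wrist view has the tab at rows 200–235 and columns 265–275, within about 3 mm of the prediction, and the fingers straddle it. I'll go down and grip.

Request:
{"fn": "jog_arm", "kwargs": {
  "moves": [0.013,-0.008,0.03,0.004,0.004,0,0.2,0.026,-0.016,0.07,0.007,0.008,0,0.2,0.026,-0.016,0.11,0.007,0.008,0,0.2,0.026,-0.016,0.145,0.007,0.008,0,0.2,0.026,-0.016,0.145,0.007,0.008,0,0,0.026,-0.016,0.145,0.007,0.008,0,-0.5,0.026,-0.016,0.145,0.007,0.008,0,-1,0.026,-0.016,0.145,0.007,0.008,0,-1],
  "newtons": 40
}}

```text
time: 5.25
position: [0.46, 0.0221, 0.0811]
tool_rot: [0.671, 3.066, 0.002]
ft_force: [-0.0, -0.5, 0.3]
grip_width: 0.246
grip_force: 0.0
```

Request:
{"fn": "jog_arm", "kwargs": {
  "moves": [0,0,0,0,0,0,-1,0,0,0,0,0,0,-1,0,0,0,0,0,0,-1,0,0,0,0,0,0,-1,0,0,-0.05,0,0,0,-1,0,0,-0.12,0,0,0,-1,0,0,-0.2,0,0,0,-1,0,0,-0.2,0,0,0,-1],
  "newtons": 40
}}

```text
time: 6.25
position: [0.4612, 0.0225, 0.1429]
tool_rot: [0.67, 3.063, 0.005]
ft_force: [-0.1, 0.0, -1.7]
grip_width: 0.081
grip_force: 40.0
```

```bash
python3 - <<'E'
from h import *
from bench import ctrl
import cv2
s=ctrl.get_state();T=pose(s);print(s["grip_width"],s["position"],T[:3,:3].round(4).tolist(),s["ft_force"])
im=ctrl.get_image("wrist");np.save("pics/w3.npy",dict(im,T=T),allow_pickle=True)
b=ctrl.get_image("side");np.save("pics/s3.npy",b,allow_pickle=True)
a=cv2.resize(im["pixels"][90:290,170:370],None,fx=2,fy=2);b=cv2.resize(b["pixels"][110:270,200:330],None,fx=2.5,fy=2.5)
print(a.shape,b.shape)
cv2.imwrite("pics/c3.png",np.hstack([a[:400],b[:400]])[:,:,::-1])
E
```

```text
0.08071871685223997 [0.46123134 0.02246365 0.1428502 ] [[-0.9087, 0.4175, 0.0068], [0.4175, 0.9087, 0.0016], [-0.0055, 0.0043, -1.0]] [-0.11096138  0.0389578  -1.67817988]
(400, 400, 3) (400, 325, 3)
```

View pics/c3.png

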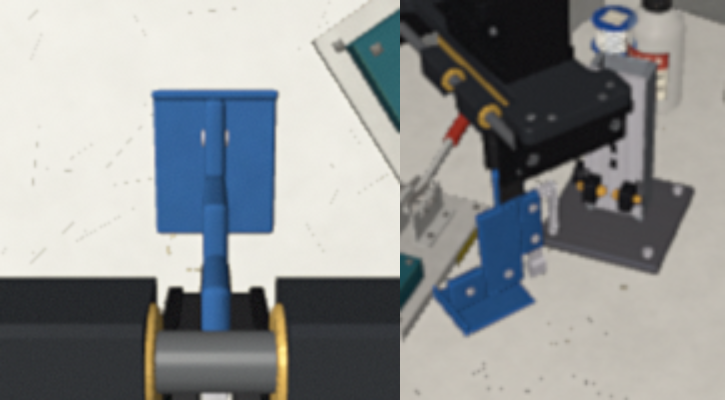

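The bracket is held square in the gripper, hanging level. Next I'll pin down its pose in the tool and refine the upright's yaw.

```bash
python3 - <<'E'
from h import *
import cv2
np.set_printoptions(precision=4,suppress=True)
w=np.load("pics/w3.npy",allow_pickle=True).item()
I=np.eye(4)
f=lambda u,v,z: onz(w,(170+u/2-.25,90+v/2-.25),z,I)
print("plate front edge", f(156,232,.0761),f(274,232,.0761)," rear lip", f(153,91,.0691),f(278,91,.0691),"rear flat",f(153,91,.0761))
for n in("scene","side"):
    im=np.load(f"pics/{n}0.npy",allow_pickle=True).item();g=cv2.cvtColor(im["pixels"],cv2.COLOR_RGB2GRAY)
    x0,y0,x1,y1=(268,170,350,235) if n=="scene" else (248,165,325,225)
    m=np.zeros_like(g);m[y0:y1,x0:x1]=(g[y0:y1,x0:x1]<110)
    m=cv2.morphologyEx(m,cv2.MORPH_CLOSE,np.ones((5,5)))
    c=max(cv2.findContours(m,cv2.RETR_EXTERNAL,cv2.CHAIN_APPROX_NONE)[0],key=cv2.contourArea)
    h=cv2.convexHull(c);p=cv2.approxPolyDP(h,2.5,True)[:,0];print(n,p.tolist())
    pts=c[:,0].astype(float)
    b=pts[np.argmax(pts[:,1])];l=pts[np.argmin(pts[:,0])];r=pts[np.argmax(pts[:,0])]
    for a,d in((l,b),(b,r)):
        t=((pts-a)@(d-a))/((d-a)@(d-a));e=np.abs((pts-a)[:,0]*(d-a)[1]-(pts-a)[:,1]*(d-a)[0])/np.linalg.norm(d-a)
        q=pts[(t>.12)&(t<.88)&(e<3)]
        P=np.array([onz(im,x,0.0)[:2] for x in q]);vx,vy,X,Y=cv2.fitLine(P.astype(np.float32),cv2.DIST_HUBER,0,.001,.001).ravel()
        print(len(q),"dir",np.arctan2(vy,vx),"mod",(np.arctan2(vy,vx)+np.pi/4)%(np.pi/2)-np.pi/4,(X,Y))
E
```

```text
plate front edge [ 0.0004 -0.0253  0.0761] [0.0004 0.0242 0.0761]  rear lip [ 0.0585 -0.0246  0.0691] [0.0584 0.0239 0.0691] rear flat [ 0.0582 -0.0252  0.0761]
scene [[324, 170], [341, 205], [307, 228], [275, 200], [297, 181], [316, 170]]
25 dir -1.3612773 mod 0.20951903 (np.float32(0.5673771), np.float32(0.023625959))
26 dir 0.19839177 mod 0.19839174 (np.float32(0.62416553), np.float32(-0.022870192))
side [[301, 165], [317, 186], [303, 218], [248, 224], [248, 201], [270, 175]]
18 dir 0.5932915 mod 0.5932916 (np.float32(0.536096), np.float32(0.07141721))
14 dir -0.4554316 mod -0.4554316 (np.float32(0.55564594), np.float32(0.035858937))
```

```bash
cat >> h.py <<'E'
YAW=.204; C,S=np.cos(YAW),np.sin(YAW)
def W(xp,yp): return xp*C-yp*S, xp*S+yp*C
UX,UY=.600,-.0985
def tgt(gap_x,under,dy=0,**k):
    "bracket origin at upright x gap_x, underside height under"
    return to((*W(UX+gap_x+.0205,UY+dy+.0004),under+.0811),np.pi/2+YAW,**k)
def where(s):
    T=pose(s);p=T[:3,:3]@[.0205,-.0004,.0811]+T[:3,3];return np.round([p[0]*C+p[1]*S-UX,-p[0]*S+p[1]*C-UY,p[2]],4)
E
python3 - <<'E'
from h import *
print(tgt(-.075,.0665),tgt(-.075,.0765))
E
```

```text
[-0.298  0.109 -0.023  0.001  0.002 -0.606] [-0.298  0.109 -0.056  0.001  0.002 -0.606]
```

Request:
{"fn": "jog_arm", "kwargs": {
  "moves": [-0.02,0.01,-0.04,0,0,-0.1,-1,-0.06,0.03,-0.05,0,0,-0.22,-1,-0.12,0.05,-0.05,0,0,-0.34,-1,-0.18,0.07,-0.04,0,0,-0.46,-1,-0.24,0.09,-0.03,0,0,-0.56,-1,-0.28,0.105,-0.023,0.001,0.002,-0.606,-1,-0.298,0.109,-0.023,0.001,0.002,-0.606,-1,-0.298,0.109,-0.023,0.001,0.002,-0.606,-1]
}}

```text
time: 7.35
position: [0.5539, 0.0142, 0.1471]
tool_rot: [0.317, -3.124, 0.002]
ft_force: [-0.3, -1.0, -2.1]
grip_width: 0.08
grip_force: 40.0
```

```bash
python3 - <<'E'
from h import *
from bench import ctrl
import cv2
s=ctrl.get_state();print(where(s),s["ft_force"],s["torque"],pose(s)[:3,:3].round(4).tolist())
o=[]
for n,(x,y) in dict(scene=(260,120),side=(230,115)).items():
    im=ctrl.get_image(n);np.save(f"pics/{n}4.npy",im,allow_pickle=True)
    o.append(cv2.resize(im["pixels"][y:y+120,x:x+80],None,fx=5,fy=5,interpolation=cv2.INTER_CUBIC))
cv2.imwrite("pics/c4.png",np.hstack(o)[:,:,::-1])
E
```

```text
[-0.0754 -0.0003  0.066 ] [-0.34753319 -0.97174906 -2.09470985] [ 0.02328711 -0.00712772  0.03007588] [[-0.9796, -0.2012, -0.0014], [-0.2012, 0.9796, -0.0013], [0.0016, -0.001, -1.0]]
```

View pics/c4.png

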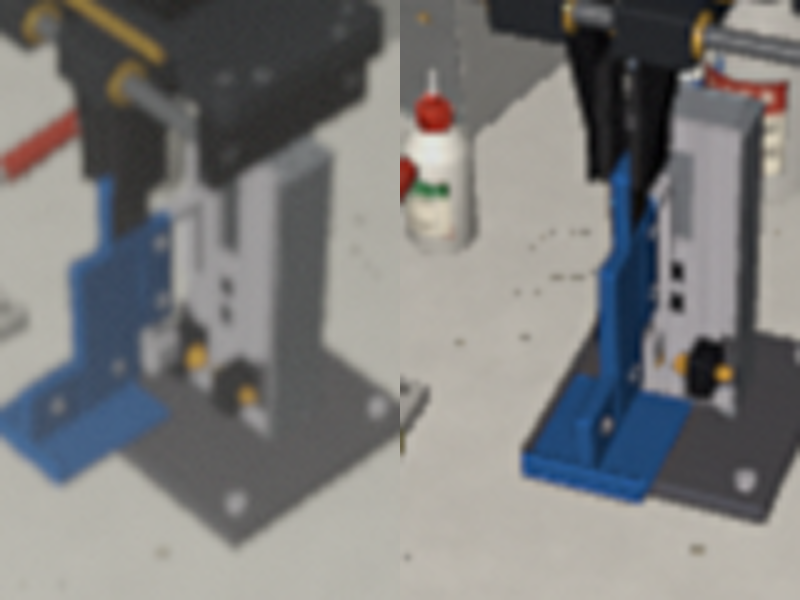

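```bash
python3 - <<'E'
from h import *
from bench import ctrl
T=pose(ctrl.get_state())
for n,(x,y) in dict(scene=(260,120),side=(230,115)).items():
    im=np.load(f"pics/{n}4.npy",allow_pickle=True).item()
    cr=lambda p:((proj(im,p)-[x,y]+.3)*5).round(0).tolist()
    up=lambda a,b,z:np.r_[W(UX+a,UY+b),z]
    br=lambda p:(T@np.r_[.0205-p[0],-.0004+p[1],.0811-p[2],1])[:3]
    for k,p in dict(slotBL=(0,.0065,.107),slotBR=(0,-.0065,.107),slotTL=(0,.0065,.152),slotTR=(0,-.0065,.152),stripTR=(0,-.025,.165),stripTL=(0,.025,.165),baseF=(-.045,-.055,0),baseFt=(-.045,-.055,.01),baseR=(.065,-.055,0.01),cheekR=(-.018,-.022,.062)).items(): print(n,k,cr(up(*p)))
    for k,p in dict(tongueB=(.0535,-.004,.043),plateRR=(-.039,-.025,0),plateFR=(.021,-.025,.005),webtop_rear=(-.008,-.004,.083),neck=(.056,-.004,.083)).items(): print(n,"br",k,cr(br(p)))
E
```

```text
scene slotBL [216.0, 242.0]
scene slotBR [238.0, 258.0]
scene slotTL [218.0, 156.0]
scene slotTR [240.0, 172.0]
scene stripTR [274.0, 170.0]
scene stripTL [186.0, 108.0]
scene baseF [234.0, 555.0]
scene baseFt [235.0, 539.0]
scene baseR [420.0, 411.0]
scene cheekR [230.0, 378.0]
scene br tongueB [194.0, 275.0]
scene br plateRR [56.0, 491.0]
scene br plateFR [169.0, 408.0]
scene br webtop_rear [75.0, 272.0]
scene br neck [200.0, 196.0]
side slotBL [260.0, 230.0]
side slotBR [291.0, 237.0]
side slotTL [260.0, 138.0]
side slotTR [292.0, 145.0]
side stripTR [339.0, 126.0]
side stripTL [215.0, 101.0]
side baseF [364.0, 531.0]
side baseFt [365.0, 514.0]
side baseR [440.0, 347.0]
side cheekR [312.0, 359.0]
side br tongueB [267.0, 263.0]
side br plateRR [238.0, 511.0]
side br plateFR [290.0, 400.0]
side br webtop_rear [211.0, 278.0]
side br neck [270.0, 177.0]
```

The hook is centred on the slot in both views, with the slot's right edge at (238,252) in the scene view and (292,240) in the side view. The strip seems about 0–3 mm low. I'll ease the tongue forward until it touches.

Request:
{"fn": "jog_arm", "kwargs": {
  "moves": [-0.015,0,0.003,0,0,0,-1,-0.03,0,0.003,0,0,0,-1,-0.04,0,0.003,0,0,0,-1,-0.05,0,0.003,0,0,0,-1,-0.058,0,0.003,0,0,0,-1,-0.065,0,0.003,0,0,0,-1,-0.07,0,0.003,0,0,0,-1,-0.07,0,0.003,0,0,0,-1]
}}

```text
time: 8.45
position: [0.5733, 0.0182, 0.1464]
tool_rot: [0.319, -3.122, 0.001]
ft_force: [-4.5, -1.1, -1.3]
grip_width: 0.082
grip_force: 40.0
```

```bash
python3 - <<'E'
from h import *
from bench import ctrl
s=ctrl.get_state();print(where(s),s["ft_force"],s["torque"])
E
```

```text
[-0.0557 -0.0002  0.0653] [-4.47329625 -1.14195911 -1.33374151] [-0.18595078  1.22684518 -0.02061679]
```

Request:
{"fn": "jog_arm", "kwargs": {
  "moves": [-0.004,0,0.002,0,0,0,-1,-0.006,0,0.004,0,0,0,-1,-0.006,0,0.006,0,0,0,-1,-0.006,0,0.008,0,0,0,-1,-0.006,0,0.01,0,0,0,-1,-0.006,0,0.012,0,0,0,-1,-0.006,0,0.014,0,0,0,-1,-0.006,0,0.014,0,0,0,-1]
}}

```text
time: 9.45
position: [0.5768, 0.0191, 0.1428]
tool_rot: [-0.319, 3.125, -0.001]
ft_force: [-0.8, 0.1, -2.1]
grip_width: 0.081
grip_force: 40.0
```

```bash
python3 - <<'E'
from h import *
from bench import ctrl
s=ctrl.get_state();print(where(s),s["ft_force"],s["torque"])
E
```

```text
[-0.0518 -0.0001  0.0617] [-0.76768999  0.07809856 -2.10109439] [ 0.08672946 -0.02531056  0.04702443]
```

The tongue slipped in after about 3 mm of downward motion, and the contact force is gone. I'll go deeper.

Request:
{"fn": "jog_arm", "kwargs": {
  "moves": [-0.004,0,0.002,0,0,0,-1,-0.008,0,0.003,0,0,0,-1,-0.012,0,0.003,0,0,0,-1,-0.016,0,0.003,0,0,0,-1,-0.02,0,0.003,0,0,0,-1,-0.024,0,0.003,0,0,0,-1,-0.024,0,0.003,0,0,0,-1,-0.024,0,0.003,0,0,0,-1]
}}

```text
time: 10.45
position: [0.5838, 0.0205, 0.1419]
tool_rot: [-0.319, 3.125, -0.001]
ft_force: [0.2, 1.0, -1.7]
grip_width: 0.086
grip_force: 40.0
```

```bash
python3 - <<'E'
from h import *
from bench import ctrl
s=ctrl.get_state();print(where(s),s["ft_force"],s["torque"])
E
```

```text
[-0.0447 -0.0002  0.0608] [ 0.21344465  0.95824315 -1.70950414] [ 0.05746325 -0.02079978  0.04470524]
```

Request:
{"fn": "jog_arm", "kwargs": {
  "moves": [0,0,0.005,0,0,0,-1,0,0,0.01,0,0,0,-1,0,0,0.015,0,0,0,-1,0,0,0.02,0,0,0,-1,0,0,0.025,0,0,0,-1,0,0,0.03,0,0,0,-1,0,0,0.035,0,0,0,-1,0,0,0.035,0,0,0,-1]
}}

```text
time: 11.45
position: [0.5837, 0.0205, 0.1312]
tool_rot: [0.319, -3.125, 0.001]
ft_force: [-1.1, -0.3, -2.2]
grip_width: 0.08
grip_force: 40.0
```

```bash
python3 - <<'E'
from h import *
from bench import ctrl
s=ctrl.get_state();print(where(s),s["ft_force"],s["torque"])
E
```

```text
[-0.0448 -0.0001  0.0501] [-1.11895761 -0.28506441 -2.1874014 ] [ 0.09578473 -0.01730351  0.01203768]
```

Request:
{"fn": "jog_arm", "kwargs": {
  "moves": [0,0,0.003,0,0,0,-1,0,0,0.006,0,0,0,-1,0,0,0.009,0,0,0,-1,0,0,0.012,0,0,0,-1,0,0,0.015,0,0,0,-1,0,0,0.018,0,0,0,-1,0,0,0.02,0,0,0,-1,0,0,0.02,0,0,0,-1]
}}

```text
time: 12.45
position: [0.5846, 0.0205, 0.1267]
tool_rot: [-0.319, 3.123, -0.001]
ft_force: [-1.1, -0.7, 5.6]
grip_width: 0.081
grip_force: 40.0
```

```bash
python3 - <<'E'
from h import *
from bench import ctrl
s=ctrl.get_state();print(where(s),s["ft_force"],s["torque"])
E
```

```text
[-0.0437 -0.0003  0.0456] [-1.12477193 -0.69174175  5.64716517] [0.13280051 0.34326421 0.02152893]
```

Contact on the catches, with the bulb resting at an underside height of about 46 mm, so the strip sits about 6 mm low and home is about 24 mm. I'll press through gently.

Request:
{"fn": "jog_arm", "kwargs": {
  "moves": [0,0,0.003,0,0,0,-1,0,0,0.006,0,0,0,-1,0,0,0.009,0,0,0,-1,0,0,0.012,0,0,0,-1,0,0,0.015,0,0,0,-1,0,0,0.018,0,0,0,-1,0,0,0.02,0,0,0,-1,0,0,0.02,0,0,0,-1]
}}

```text
time: 13.45
position: [0.5835, 0.0205, 0.1187]
tool_rot: [0.32, -3.125, 0.001]
ft_force: [0.8, 0.7, -2.7]
grip_width: 0.083
grip_force: 40.0
```

```bash
python3 - <<'E'
from h import *
from bench import ctrl
s=ctrl.get_state();print(where(s),s["ft_force"],s["torque"],pose(s)[:3,:3].round(3).tolist())
E
```

```text
[-0.0449 -0.0001  0.0376] [ 0.77585066  0.65301046 -2.72071024] [ 0.16117357 -0.25754959 -0.05808111] [[-0.979, -0.202, -0.0], [-0.202, 0.979, -0.001], [0.001, -0.001, -1.0]]
```

Request:
{"fn": "jog_arm", "kwargs": {
  "moves": [0,0,0.005,0,0,0,-1,0,0,0.01,0,0,0,-1,0,0,0.015,0,0,0,-1,0,0,0.02,0,0,0,-1,0,0,0.025,0,0,0,-1,0,0,0.03,0,0,0,-1,0,0,0.035,0,0,0,-1,0,0,0.035,0,0,0,-1]
}}

```text
time: 14.45
position: [0.5829, 0.0206, 0.1075]
tool_rot: [0.319, -3.123, 0.001]
ft_force: [1.2, 1.1, -8.3]
grip_width: 0.087
grip_force: 40.0
```

```bash
python3 - <<'E'
from h import *
from bench import ctrl
s=ctrl.get_state();print(where(s),s["ft_force"],s["torque"])
E
```

```text
[-0.0457  0.0001  0.0264] [ 1.21970588  1.05819608 -8.34552037] [ 0.25849226 -0.40978353 -0.02763648]
```

The catches are now pulling the bracket down, so I'll continue to the stop.

Request:
{"fn": "jog_arm", "kwargs": {
  "moves": [0,0,0.003,0,0,0,-1,0,0,0.006,0,0,0,-1,0,0,0.009,0,0,0,-1,0,0,0.011,0,0,0,-1,0,0,0.013,0,0,0,-1,0,0,0.015,0,0,0,-1,0,0,0.015,0,0,0,-1,0,0,0.015,0,0,0,-1]
}}

```text
time: 15.45
position: [0.584, 0.0203, 0.1053]
tool_rot: [-0.319, 3.125, -0.001]
ft_force: [-2.8, 0.1, 4.6]
grip_width: 0.079
grip_force: 40.0
```

```bash
python3 - <<'E'
from h import *
from bench import ctrl
s=ctrl.get_state();print(where(s),s["ft_force"],s["torque"])
E
```

```text
[-0.0444 -0.0003  0.0242] [-2.75219435  0.10059933  4.59820154] [0.01009342 0.60567358 0.03373332]
```

Stop felt at an underside height of 24.2 mm, which matches the estimate. Now the firm push of about 20 N.

Request:
{"fn": "jog_arm", "kwargs": {
  "moves": [0,0,0.003,0,0,0,-1,0,0,0.006,0,0,0,-1,0,0,0.009,0,0,0,-1,0,0,0.012,0,0,0,-1,0,0,0.014,0,0,0,-1,0,0,0.014,0,0,0,-1,0,0,0.014,0,0,0,-1,0,0,0.014,0,0,0,-1]
}}

```text
time: 16.45
position: [0.5843, 0.0202, 0.1047]
tool_rot: [-0.319, 3.124, 0.002]
ft_force: [-11.4, -1.0, 25.1]
grip_width: 0.078
grip_force: 40.0
```

```bash
python3 - <<'E'
from h import *
from bench import ctrl
s=ctrl.get_state();print(where(s),s["ft_force"],s["torque"],s["grip_width"])
E
```

```text
[-0.0441 -0.0004  0.0236] [-11.40756607  -1.01149434  25.11129157] [-0.09241183  2.49784843  0.04634389] 0.0777082173842323
```

25 N against the stop. I'll ease off, let go and lift clear.

Request:
{"fn": "jog_arm", "kwargs": {
  "moves": [0.002,0,-0.005,0,0,0,-1,0.004,0,-0.01,0,0,0,-1,0.004,0,-0.015,0,0,0,-1,0.004,0,-0.018,0,0,0,-1,0.004,0,-0.018,0,0,0,-0.5,0.004,0,-0.018,0,0,0,0,0.004,0,-0.018,0,0,0,0,0.004,0,-0.018,0,0,0,0]
}}

```text
time: 17.45
position: [0.5825, 0.0202, 0.1055]
tool_rot: [0.319, -3.125, 0.001]
ft_force: [0.4, 0.6, -1.1]
grip_width: 0.444
grip_force: 0.0
```

Request:
{"fn": "jog_arm", "kwargs": {
  "moves": [0,0,0,0,0,0,0,0,0,-0.02,0,0,0,0,0,0,-0.05,0,0,0,0,0,0,-0.1,0,0,0,0,0,0,-0.2,0,0,0,0,0,0,-0.35,0,0,0,0,0,0,-0.45,0,0,0,0,0,0,-0.45,0,0,0,0]
}}

```text
time: 18.45
position: [0.5845, 0.0201, 0.2446]
tool_rot: [-0.318, 3.119, -0.0]
ft_force: [0.0, -0.2, 0.1]
grip_width: 0.499
grip_force: 0.0
```

```bash
python3 - <<'E'
from h import *
from bench import ctrl
import cv2
s=ctrl.get_state();print(s["time"],s["position"],s["ft_force"],s["grip_width"])
o=[]
for n,(x,y) in dict(scene=(260,120),side=(230,115)).items():
    im=ctrl.get_image(n)
    o.append(cv2.resize(im["pixels"][y:y+120,x:x+80],None,fx=5,fy=5,interpolation=cv2.INTER_CUBIC))
cv2.imwrite("pics/c9.png",np.hstack(o)[:,:,::-1])
E
```

```text
18.45 [0.58452981 0.02012446 0.24461934] [ 0.02301588 -0.15585073  0.10383294] 0.4993549504152531
```

View pics/c9.png

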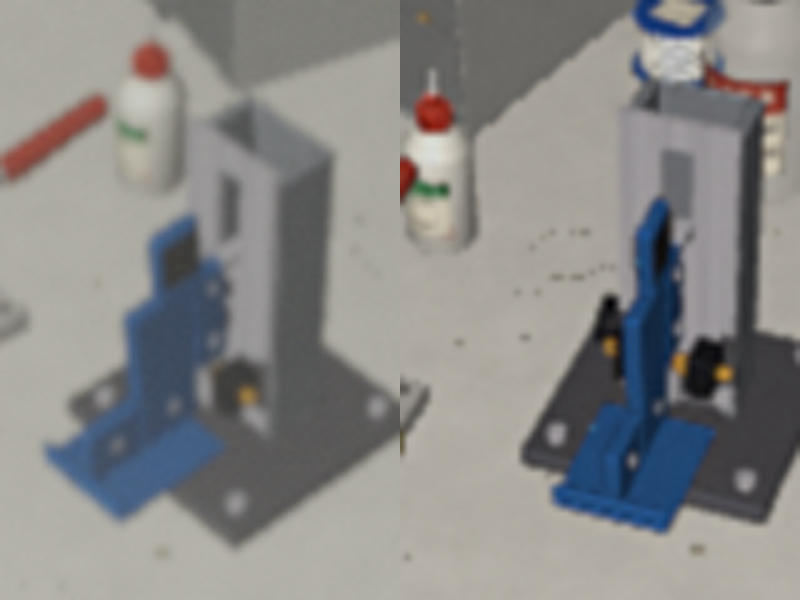

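The bracket hangs upright on the strip, with its neck at the slot's lower edge near (235,255) in the scene view and the bulb between the cheeks. The gripper is clear and the bottle hasn't moved. I'm handing in.

```bash
python3 -c "
from bench import ctrl
print(ctrl.close_job())"
```

```text
the job is handed in; nothing more can be done
None
```

The bracket is hooked through the slot, pressed past both catches, pushed onto its stop with about 25 N on the wrist sensor (a little over the 20 N asked) and released; the job is handed in, but no verdict came back.

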